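# Dock and latch a rearing tub

### The arm

A 7-joint arm with a two-finger parallel gripper is mounted at the origin on the work surface. World frame = base frame: x ahead of the robot, y to its left, z up, the work surface at z = 0. Lengths are in m, angles in rad, forces in N, time in s.
With the tool pointing down it reaches from about 0.425 to 0.975 m from the base axis. Payload 16.7 kg.
Tool frame: the origin (TCP) lies on the centre line of the jaws, within the pads' length; the fingertips stand 17 mm ahead of it and the grasp point (between the pads) lies 2 mm behind it; x points along the fingers, z is the direction in which the jaws open and shut, and the axes are right-handed (so a half turn about x gives the same grasp; the last joint's range is limited). The gripper opens to 85 mm and grips with 20 to 120 N. Pads are 22 mm wide; open, the fingers measure 114 mm over their backs; the gripper's body (76 mm by 85 mm) begins 54 mm behind the grasp point. The pads swing forward as they close: fully open they stand 13 mm farther back than shut.
Start: joints at [1.117, 0.426, 0.074, 1.606, -0.034, 1.111, -0.067], TCP at [0.203, -0.644, 0.248] pointing down, gripper open.
Joint ranges: [-2.85, 2.85], [-0.5, 2.14], [-1.23, 1.37], [0.21, 2.46], [-1.02, 4.16], [0.16, 2.05], [-2.73, 2.73]. Speed limits (rad/s): [1.89, 1.89, 2.39, 2.39, 3.01, 3.01, 3.01].

### API

Orientations are given as a unit quaternion [x, y, z, w].
In Python, from workcell import robot, read_camera, get_calibration gives the robot as it stands. The module is installed in compiled form; this text tells all that it offers.
- The arm moves only by the tool drive_tool, never from a script. Its argument "commands" is a list of rows, each an object of numbers: "tx", "ty", "tz": the shift along the world's x, y, z normalised to -1 to 1, where 1 is 0.03 m; "yaw": the turn about the world's z normalised to -1 to 1, where 1 is 10 degrees; "claw": the closure, from 0 (fully open) to 1 (shut). In form: [{"tx": .., "ty": .., "tz": .., "yaw": .., "claw": ..}, ...]. A call has exactly 10 rows; each row shifts and turns the commanded pose from where the row before left it; what a row does not reach is not made up. A row lasts 1/8 s, in which the tool goes at most 62.5 mm and 10.7 degrees, less where a joint would pass 70% of its speed; a pose out of reach is approached as far as the arm can. A call with a number of a shift or a turn outside -1 to 1 is refused whole. A call with a gripper value outside its range is refused whole. The fingers move at their own pace and stop on an object; "grip_force" is the grip in N (left out, the last holds). Time passes only in rows, so rows that do not move let the fingers close, or fill a call up. It gives the time, the measured TCP pose, the force and the opening at its end, in the units of the state.
- robot.sense(): the state, without advancing time (a new reading comes with each control period).
- read_camera(name): name is "scene" or "top" or "wrist"; returns (picture, depth): 400x640x3 uint8, red, green, blue; 400x640 float32, m along the optical axis (not along the pixel's ray), 0 where there is no reading.
- get_calibration(name): a dict with "fov_y" (degrees; the focal length in pixels is half the picture's height over the tangent of half this angle, whatever the lens; pixels are square), "cx", "cy" (the principal point, pixels), "distortion" ([k1, k2, p1, p2, k3] as OpenCV has them; the pictures are not rectified), "T" (4x4, takes a point from camera to world coordinates). Camera axes: x right, y up, looking along -z (the intrinsics and any distortion apply to the point x, -y, -z); pixel columns grow to the right and rows downward; lengths in m; the calibration is good to about 2 mm. A picture is of the moment at which its call begins: read the wrist's pose just before it. get_calibration takes no time and is no camera call; for the wrist camera it gives the pose at the moment of the call.
- robot.close_job(): hands the job in, once; it reports no verdict.
The state is a dict: "time": time; "joint_pos": joint angles; "dq": joint speeds; "joint_torque": joint torques, N m; "tcp_pos": TCP position; "orientation": TCP orientation; "force": force on the tool from outside, world axes, zero at the start; "ft_torque": the same for the moment, N m; "grip_width": finger opening in m.
Only numpy, scipy, OpenCV 4.12 (cv2) and the standard library are available. Lean on these libraries where they do the work, as an engineer would, in place of code of your own. Each camera call takes 0.05 s, during which the arm holds its last target.

### The job

Dock the green-lidded tub that stands in the steel cradle: push it gently along the cradle until it sits fully home against the end stop, and only then flip the red-knobbed latch lever over past its centre, so that it snaps down across the front of the tub. Only push with the fingers: do not lift or tip the tub, and leave everything else on the bench where it stands.

Things in the scene. Friction and masses are not known exactly. Their poses are not given: they have to be found in the camera images.
- cradle: Fixed steel docking cradle, turned by up to 0.3 rad. Origin on the bench top; +y: the way the tub is pushed home (about the robot's left); +x: the lever's side, away from the robot. Base plate 8 mm thick, x -90 to 110, y -150 to 120 mm, open at the -y end. Guide rails at x = +-62 mm, 33 mm high. Grey end stop at y = +100 mm, 58 mm high.
- tub_center (a point): Centre (half-way up) of the loose tub, 0.4 to 0.85 kg: clear body 108 x 148 x 78 mm (cradle x, y, z), green lid 116 x 156 mm fixed on it, 90 mm high in all, standing on the base plate between the rails (3 mm play). Starts at cradle y -45 to -15 mm; fully home at y +26, lid's front edge then at y -52 mm. Slides under 2 to 8 N on its front (-y).
- latch_lever (a joint): Lever angle (rad), hinge along cradle y. 0: open, leaning 30 deg to cradle +x, as at the start. 1.309: latched, leaning 45 deg to -x, across the tub's front. Sprung over centre: below 0.524 (upright) it springs back open, above it snaps to latched. Needs about 3 N at the knob at first, falling to none at the centre. Strikes the tub soon after the centre if the tub is not home.
- lever_hinge (a point): Hinge axis (along cradle y) of the lever, in a dark fixed post at the cradle mouth's +x side: cradle x 81, y -66, z 60 mm. The post spans x 68 to 94, y -83 to -49 mm and is 73 mm high.
- lever_knob (a point): Centre of the red ball knob, 24 mm across, on a 12 mm steel rod, 90 mm from the hinge. In the cradle's frame: open x 126, y -66, z 138 mm; upright x 81, z 150; latched x 17, z 124 mm. A rubber pad on the rod faces the tub.
- pink_tub: Bystander: like the tub but with a pink lid, 116 x 156 x 90 mm, standing on the bench. Origin under its centre.
- feed_jar: Bystander: amber jar with a white cap, 60 mm diameter, 90 mm high. Origin under its centre.
- bottle: Bystander: clear bottle with a blue cap, 64 mm diameter, 150 mm high. Origin under its centre.
- cup: Bystander: white cup, 70 mm diameter, 75 mm high. Origin under its centre.
- brush: Bystander: hand brush lying on the bench. Origin under its middle.
- card_holder: Bystander: blue card holder, 100 x 140 x 8 mm with a steel clip, lying on the bench. Origin under its centre.

How it is judged:
On the way, in this order (a step that is already met when the one before it is completed fails the run):
1. the green-lidded tub is home against the end stop, the lever still open (y of tub_center in the frame of cradle above 0.022 m and value of joint latch_lever below 0.3 rad), for 0.2 s.
2. the lever has snapped over into its latched position (y of tub_center in the frame of cradle above 0.022 m and value of joint latch_lever above 1.2 rad), for 0.3 s.
At the end, for the whole second after the job is handed in: The green-lidded tub sits flat in the cradle within 4 mm of fully home, at rest, and the lever rests latched across its front (joint above 1.2 rad) (all of step 2 and angle between tub_center's own z axis and vertical below 0.05 rad and height (world z) of tub_center below 0.058 m and linear speed of tub below 0.02 m/s); the robot touches nothing.
It fails at once if the tub is lifted (15 mm or more) or tipped (0.2 rad) (height (world z) of tub_center above 0.068 m or angle between tub_center's own z axis and vertical above 0.2 rad).
It fails at once if the tub is shoved faster than 0.35 m/s (linear speed of tub above 0.35 m/s).
It fails at once if the lever is swung over while the tub is not home (value of joint latch_lever above 0.6 rad and y of tub_center in the frame of cradle below 0.018 m).
It fails at once if another thing on the bench is moved by 30 mm or more (distance of any of pink_tub, feed_jar, bottle, cup, brush, card_holder from where it was at the start of the episode above 0.03 m).
It also fails if it takes over 45 s, if anything falls off the work surface, if the arm or the gripper's body presses on something with over 40 N, if the wrist force passes 120 N, or if a joint passes its speed limit or range.

## Working session

There is one attempt and no reset: what is moved stays moved. The work goes in short steps, Python scripts to look and compute and a tool call to move; the robot and the scene stay as the last step left them, time stands still between calls to the robot, and variables do not carry over. Pictures are saved under pics/ and viewed, and the job is handed in when it is done.

Besides the shell and the picture viewer there is one more tool, called after ">>>" as name(argument=value, ...) on one line, values as JSON. drive_tool: Moves the arm, as the interface text tells. Scaled input: -1 to 1 covers 0.03 m each way for a shift and 10 degrees each way for a turn. Its arguments: {"type":"object","properties":{"commands":{"type":"array"},"grip_force":{"type":"number"}},"required":["commands"]}

```bash
mkdir -p pics; python3 - <<'E'
from workcell import robot, read_camera, get_calibration
import cv2, numpy as np
print(robot.sense())
for n in ("scene","top"):
    p,d=read_camera(n); cv2.imwrite(f"pics/{n}0.png",p[:,:,::-1]); np.savez(f"{n}0.npz",p=p,d=d)
    c=get_calibration(n); print(n,c)
E
```

```text
{'time': 0.0, 'joint_pos': array([ 1.116503  ,  0.42674415,  0.07384508,  1.60662592, -0.03411114,
        1.11079331, -0.06707715]), 'dq': array([ 0.00161281, -0.00020083, -0.00122301, -0.00099085, -0.00083023,
       -0.00025412, -0.00041539]), 'joint_torque': array([-2.98824834e-04, -9.49818993e+01,  3.76010522e+00, -4.63516009e+01,
        1.90641533e-02,  1.00575513e-02,  8.07050264e-05]), 'tcp_pos': array([ 0.20242566, -0.64351833,  0.24759395]), 'orientation': array([ 0.41855306,  0.57049772, -0.41805455,  0.56971579]), 'force': array([0.13322584, 0.17844567, 0.91704341]), 'ft_torque': array([0.08600803, 0.01252448, 0.05610267]), 'grip_width': 0.08538412189734944}
scene {'fov_y': 50.19481191558709, 'cx': 315.8705400029874, 'cy': 201.44591448775464, 'distortion': array([0.00976381, 0.        , 0.        , 0.        , 0.        ]), 'T': array([[ 0.01699877, -0.53589266,  0.84411498,  1.72210673],
       [ 0.99968844, -0.00632363, -0.02414631, -0.07081353],
       [ 0.0182777 ,  0.84426244,  0.5356182 ,  0.8574495 ],
       [ 0.        ,  0.        ,  0.        ,  1.        ]])}
top {'fov_y': 56.188116683173796, 'cx': 321.58613767324687, 'cy': 205.08153272283118, 'distortion': array([0.02991359, 0.        , 0.        , 0.        , 0.        ]), 'T': array([[-0.01965569,  0.98579269, -0.16681255,  0.37741012],
       [-0.99977882, -0.02062804, -0.00409815, -0.01271157],
       [-0.00748094,  0.16669511,  0.98598011,  1.08750981],
       [ 0.        ,  0.        ,  0.        ,  1.        ]])}
```

View pics/scene0.png

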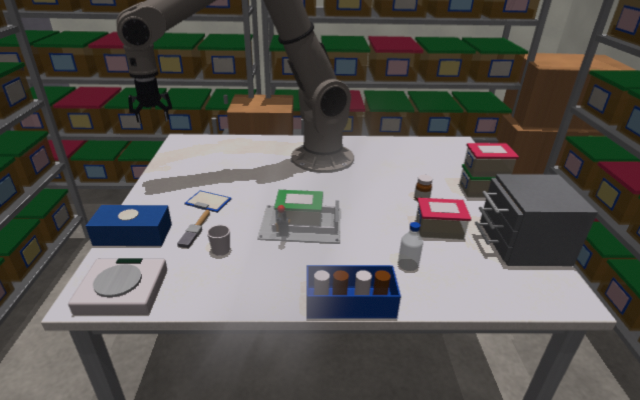

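View pics/top0.png

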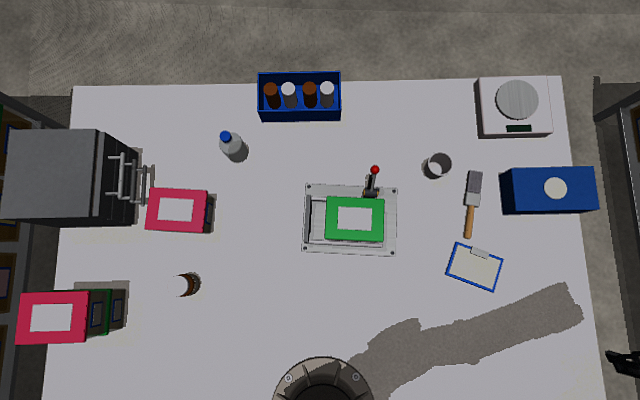

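The top view shows the green lid around (355,219), the red knob at (375,170), the cradle plate from (304,184) to (397,255), and the end stop on the left at about (310,222). The bystanders are clear of the cradle. Next I measure these.

```bash
cat > h.py <<'E'
import numpy as np, cv2
from workcell import robot, read_camera, get_calibration
def K(c,H=400):
    f=H/2/np.tan(np.radians(c['fov_y']/2)); return np.array([[f,0,c['cx']],[0,f,c['cy']],[0,0,1.]])
def world(c,uv,d):
    uv=np.asarray(uv,float).reshape(-1,1,2)
    n=cv2.undistortPoints(uv,K(c),c['distortion']).reshape(-1,2); d=np.asarray(d).reshape(-1)
    P=np.c_[n[:,0]*d,-n[:,1]*d,-d,np.ones(len(d))]
    return (P@c['T'].T)[:,:3]
def cloud(c,d):
    v,u=np.mgrid[0:400,0:640]; return world(c,np.c_[u.ravel(),v.ravel()],d.ravel()).reshape(400,640,3)
def measure(p,d,c,verbose=True):
    P=cloud(c,d); h=cv2.cvtColor(p,cv2.COLOR_RGB2HSV); ok=d>0
    near=ok&(np.hypot(P[...,0]-.6,P[...,1])<.45)
    g=near&(h[...,0]>45)&(h[...,0]<80)&(h[...,1]>120)&(P[...,2]>.06)&(P[...,2]<.14)
    return P,h,near,g
E
python3 - <<'E'
from h import *
for n in("scene","top"):
    z=np.load(n+"0.npz");c=get_calibration(n);P,h,near,g=measure(z['p'],z['d'],c)
    G=P[g]; 
    print(n,"green",len(G),np.percentile(G[:,2],[5,50,95]).round(4))
    top=G[abs(G[:,2]-.098)<.008]
    r=cv2.minAreaRect(top[:,:2].astype(np.float32)*1000); print("lid rect",r)
    red=near&((h[...,0]<6)|(h[...,0]>174))&(h[...,1]>150)&(P[...,2]>.08)
    print("red",red.sum(),np.median(P[red],0).round(4),P[red].max(0).round(4),P[red].min(0).round(4))
    pl=near&(abs(P[...,2]-.008)<.004)&(abs(P[...,0]-.6)<.3)&(abs(P[...,1])<.3)
    m=cv2.morphologyEx(pl.astype(np.uint8),cv2.MORPH_OPEN,np.ones((2,2)))
    k,l,s,_=cv2.connectedComponentsWithStats(m); 
    for i in range(1,k):
        if s[i,4]>150: 
            Q=P[l==i]; print("plate",s[i],cv2.minAreaRect(Q[:,:2].astype(np.float32)*1000),np.median(Q[:,2]))
E
```

```text
scene green 127 [0.0948 0.0973 0.0998]
lid rect ((497.924072265625, -138.52462768554688), (69.34367370605469, 101.34695434570312), 69.23719787597656)
red 19 [0.6025 0.3215 0.0836] [0.6378 0.3923 0.1495] [ 0.4876 -0.1485  0.08  ]
plate [258 207  83  37 991] ((1070.24853515625, -129.32455444335938), (268.5716552734375, 1289.722900390625), 85.29454040527344) 0.007006476456691391
plate [321 213  14  15 175] ((1087.403076171875, -20.84396743774414), (43.43461608886719, 1272.59423828125), 87.45323181152344) 0.007854487772561924
top green 1681 [0.0956 0.0986 0.1017]
lid rect ((507.25274658203125, -94.78720092773438), (154.89308166503906, 115.0034408569336), 86.03799438476562)
red 89 [ 0.621  -0.1411  0.1448] [0.6368 0.4476 0.1531] [ 0.4798 -0.1574  0.0836]
plate [306 185  60  15 611] ((496.46295166015625, -40.08656311035156), (170.26292419433594, 241.55052185058594), 85.6845474243164) 0.008890793137332542
plate [ 303  189   95   69 1461] ((490.8612060546875, -95.19863891601562), (202.0678253173828, 301.7557373046875), 7.901826858520508) 0.008360570427655034
plate [310 202  17  40 532] ((511.5249938964844, 2.1524715423583984), (43.65483093261719, 115.13424682617188), 85.6755599975586) 0.008962285281705507
```

```bash
python3 - <<'E'
import numpy as np,cv2
p=np.load("top0.npz")['p'];cv2.imwrite("pics/topc.png",cv2.resize(p[150:275,280:420,::-1],None,fx=5,fy=5,interpolation=cv2.INTER_CUBIC)[:600])
p=np.load("scene0.npz")['p'];cv2.imwrite("pics/scec.png",cv2.resize(p[170:260,240:360,::-1],None,fx=6,fy=6,interpolation=cv2.INTER_CUBIC))
E
```

```text
(no output)
```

View pics/topc.png

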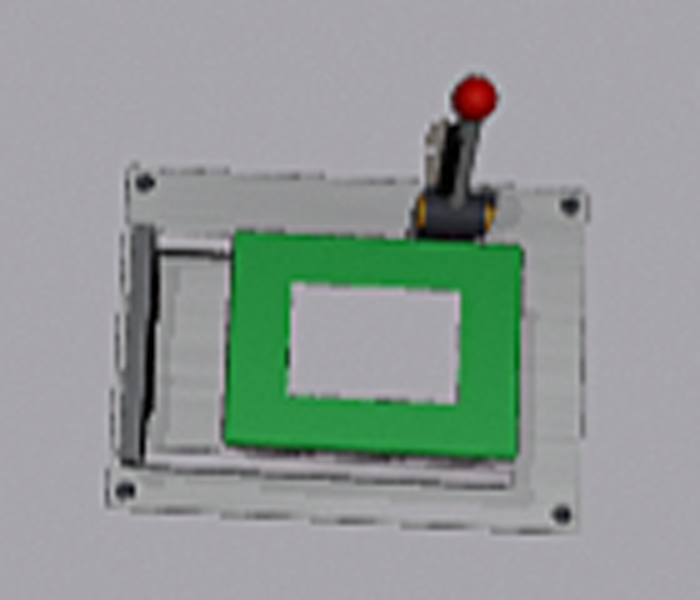

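View pics/scec.png

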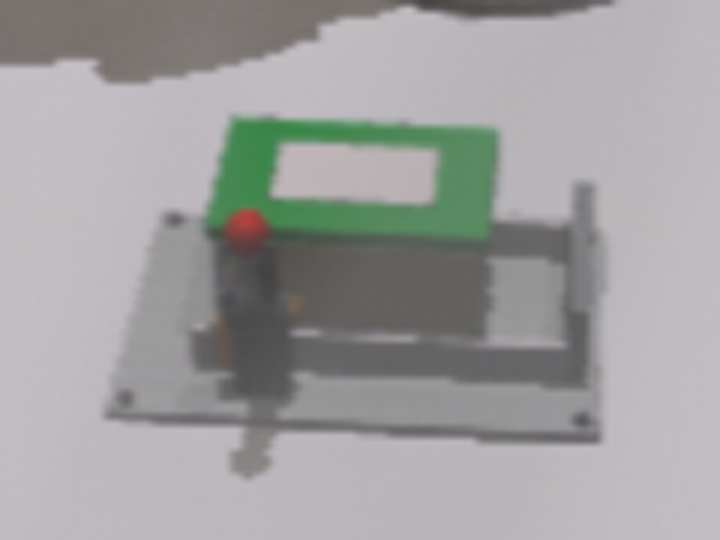

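```bash
cat >> h.py <<'E'
def ray(c,uv,z):
    A=world(c,uv,np.ones(len(uv))); o=c['T'][:3,3]; D=A-o
    return o+D*((z-o[2])/D[:,2])[:,None]
def fit2(L,W):
    L=np.asarray(L)[:,:2];W=np.asarray(W)[:,:2];l0,w0=L.mean(0),W.mean(0);l,w=L-l0,W-w0
    a=np.arctan2((l[:,0]*w[:,1]-l[:,1]*w[:,0]).sum(),(l*w).sum());R=np.array([[np.cos(a),-np.sin(a)],[np.sin(a),np.cos(a)]])
    return a,w0-R@l0,W-(L@R.T+w0-R@l0)
E
python3 - <<'E'
from h import *
c=get_calibration("top")
px=lambda a:np.array(a,float)/5+[280-.4,150-.4]
co=ray(c,px([(130,168),(588,190),(578,532),(108,505)]),.008)
a,t,r=fit2([(.11,.12),(.11,-.15),(-.09,-.15),(-.09,.12)],co);print("top plate",a,t,(r*1000).round(1).tolist())
lid=ray(c,px([(236,230),(524,245),(518,460),(224,443)]),.098)
al,tl,rl=fit2([(.058,.078),(.058,-.078),(-.058,-.078),(-.058,.078)],lid);print("lid",al,tl,(rl*1000).round(1).tolist())
R=np.array([[np.cos(a),-np.sin(a)],[np.sin(a),np.cos(a)]])
print("tub in cradle",R.T@(tl-t)*1000)
k=ray(c,px([(474,98)]),.138)[0];print("knob",k,R.T@(k[:2]-t)*1000)
e=ray(c,px([(145,227),(132,463)]),.058);print("stop",((e[:,:2]-t)@R*1000))
c=get_calibration("scene")
px=lambda a:np.array(a,float)/6+[240-.42,170-.42]
co=ray(c,px([(598,437),(106,416),(160,210)]),.008)
a2,t2,r=fit2([(.11,.12),(.11,-.15),(-.09,-.15)],co);print("scene plate",a2,t2,(r*1000).round(1).tolist())
lid=ray(c,px([(492,237),(206,228),(233,115),(498,128)]),.098)
al,tl,rl=fit2([(.058,.078),(.058,-.078),(-.058,-.078),(-.058,.078)],lid);print("lid",al,tl,(rl*1000).round(1).tolist())
k=ray(c,px([(247,230)]),.138)[0];print("knob",k)
E
```

```text
top plate -0.07555155095058913 [ 0.50909619 -0.07324478] [[-1.3, -0.4], [0.0, -0.2], [0.6, 1.1], [0.7, -0.5]]
lid -0.07601021295461796 [ 0.50735926 -0.0958399 ] [[-0.7, -0.7], [-0.4, 0.7], [0.5, 0.6], [0.6, -0.6]]
tub in cradle [ -0.02650507 -22.66176129]
knob [ 0.63004281 -0.14831764  0.138     ] [126.26808325 -65.72968353]
stop [[ 64.07876859 105.74514663]
 [-67.87666698 104.72833278]]
scene plate -0.07279497546938014 [ 0.51092593 -0.07118099] [[0.2, -1.7], [3.1, 1.9], [-3.3, -0.2]]
lid -0.0632085386725753 [ 0.509109   -0.09237342] [[-0.9, -0.7], [1.8, 0.8], [-1.8, 1.2], [0.9, -1.4]]
knob [ 0.62653256 -0.14667335  0.138     ]
```

```bash
cat >> h.py <<'E'
from scipy.spatial.transform import Rotation as Ro
A=-0.0755; T0=np.array([.5095,-.0727])
RA=np.array([[np.cos(A),-np.sin(A)],[np.sin(A),np.cos(A)]])
def c2w(x,y): return RA@np.array([x,y])+T0
def st():
    s=robot.sense(); R=Ro.from_quat(s['orientation']).as_matrix(); p=s['tcp_pos']
    print("t",s['time'],"tcp",p.round(4),"cradle",((p[:2]-T0)@RA*1000).round(1),"F",s['force'].round(1),"w",round(s['grip_width'],4),"jawdeg",np.degrees(np.arctan2(R[1,2],R[0,2])).round(2),"xaxis",R[:,0].round(3))
E
python3 - <<'E'
from h import *
st()
for q in [(0,-150),(0,-112),(0,-63),(175,-66),(90,-66)]: print(q,c2w(*np.array(q)/1000).round(4))
E
```

```text
t 0.1 tcp [ 0.2024 -0.6436  0.2477] cradle [-263.1 -592.4] F [0.3 1.5 0.1] w 0.0852 jawdeg -72.54 xaxis [-0.     0.001 -1.   ]
(0, -150) [ 0.4982 -0.2223]
(0, -112) [ 0.5011 -0.1844]
(0, -63) [ 0.5047 -0.1355]
(175, -66) [ 0.679  -0.1517]
(90, -66) [ 0.5943 -0.1453]
```

>>> drive_tool(commands=[{"tx":0.7,"ty":0.9,"tz":0,"yaw":0.68,"claw":1},{"tx":0.7,"ty":1,"tz":0,"yaw":0.68,"claw":1},{"tx":0.7,"ty":1,"tz":0,"yaw":0.68,"claw":1},{"tx":0.7,"ty":1,"tz":0,"yaw":0.68,"claw":1},{"tx":0.7,"ty":1,"tz":0,"yaw":0.68,"claw":1},{"tx":0.7,"ty":1,"tz":0,"yaw":0.68,"claw":1},{"tx":0.7,"ty":1,"tz":0,"yaw":0.68,"claw":1},{"tx":0.7,"ty":1,"tz":0,"yaw":0.68,"claw":1},{"tx":0.7,"ty":1,"tz":0,"yaw":0.68,"claw":1},{"tx":0.7,"ty":1,"tz":0,"yaw":0.7,"claw":1}], grip_force=40)

```text
time: 1.35
tcp_pos: [0.4129, -0.3457, 0.2481]
orientation: [0.025, 0.707, -0.025, 0.707]
force: [0.6, -0.6, -0.0]
grip_width: -0.0002
```

```bash
python3 -c "
from h import *
st()"
```

```text
t 1.35 tcp [ 0.4129 -0.3457  0.2481] cradle [ -75.7 -279.5] F [ 0.6 -0.6 -0. ] w -0.0002 jawdeg -4.11 xaxis [-0.  0. -1.]
```

>>> drive_tool(commands=[{"tx":0.57,"ty":0.82,"tz":0,"yaw":0,"claw":1},{"tx":0.57,"ty":0.82,"tz":0,"yaw":0,"claw":1},{"tx":0.57,"ty":0.82,"tz":0,"yaw":0,"claw":1},{"tx":0.57,"ty":0.82,"tz":0,"yaw":0,"claw":1},{"tx":0.57,"ty":0.82,"tz":-0.5,"yaw":0,"claw":1},{"tx":0,"ty":0,"tz":-1,"yaw":0,"claw":1},{"tx":0,"ty":0,"tz":-1,"yaw":0,"claw":1},{"tx":0,"ty":0,"tz":-1,"yaw":0,"claw":1},{"tx":0,"ty":0,"tz":-1,"yaw":0,"claw":1},{"tx":0,"ty":0,"tz":-0.9,"yaw":0,"claw":1}])

```text
time: 2.6
tcp_pos: [0.4977, -0.2238, 0.085]
orientation: [0.027, 0.707, -0.027, 0.706]
force: [-0.1, -0.5, -0.3]
grip_width: -0.0
```

```bash
python3 - <<'E'
from h import *
st()
p,d=read_camera("wrist");cv2.imwrite("pics/w1.png",p[:,:,::-1])
p,d=read_camera("scene");cv2.imwrite("pics/s1.png",cv2.resize(p[130:280,220:400,::-1],None,fx=4,fy=4,interpolation=cv2.INTER_CUBIC))
E
```

```text
t 2.6 tcp [ 0.4977 -0.2238  0.085 ] cradle [  -0.4 -151.5] F [-0.1 -0.5 -0.3] w -0.0 jawdeg -4.34 xaxis [-0.001  0.    -1.   ]
```

View pics/w1.png

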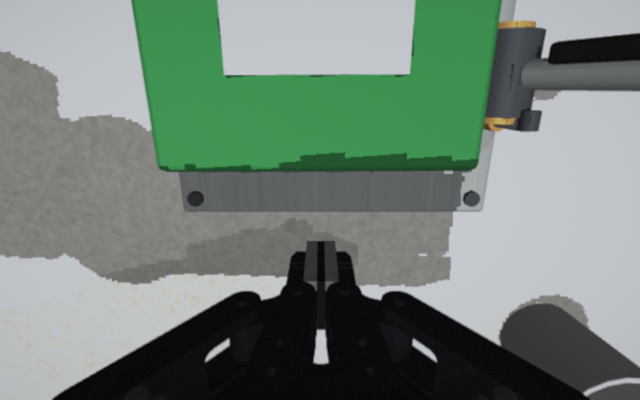

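View pics/s1.png

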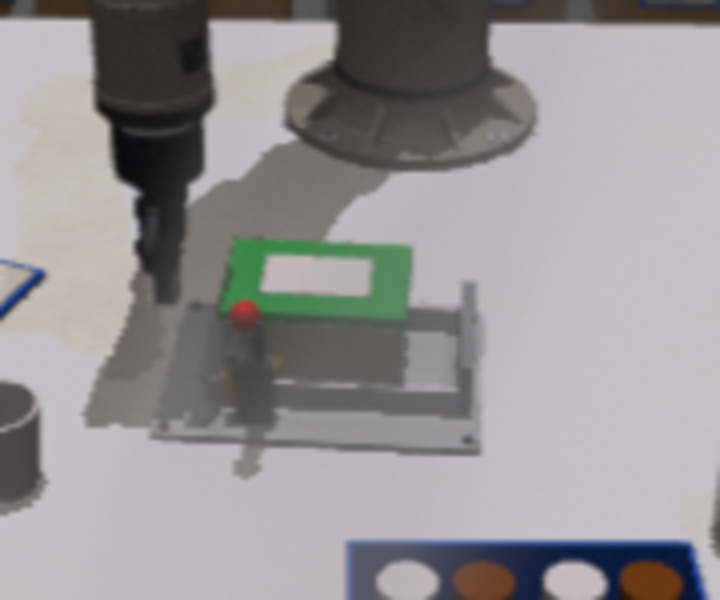

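```bash
python3 - <<'E'
from h import *
T=get_calibration("wrist")['T'];print(T.round(3))
E
```

```text
[[ 0.997  0.071  0.027  0.502]
 [-0.075  0.949  0.306 -0.143]
 [-0.004 -0.307  0.952  0.21 ]
 [ 0.     0.     0.     1.   ]]
```

>>> drive_tool(commands=[{"tx":0.02,"ty":0.3,"tz":-0.23,"yaw":0,"claw":1},{"tx":0.02,"ty":0.3,"tz":0,"yaw":0,"claw":1},{"tx":0.02,"ty":0.3,"tz":0,"yaw":0,"claw":1},{"tx":0.01,"ty":0.1,"tz":0,"yaw":0,"claw":1},{"tx":0.01,"ty":0.1,"tz":0,"yaw":0,"claw":1},{"tx":0.01,"ty":0.1,"tz":0,"yaw":0,"claw":1},{"tx":0.01,"ty":0.1,"tz":0,"yaw":0,"claw":1},{"tx":0.01,"ty":0.1,"tz":0,"yaw":0,"claw":1},{"tx":0.01,"ty":0.1,"tz":0,"yaw":0,"claw":1},{"tx":0.01,"ty":0.1,"tz":0,"yaw":0,"claw":1}])

```text
time: 3.95
tcp_pos: [0.5019, -0.176, 0.0794]
orientation: [0.027, 0.707, -0.027, 0.707]
force: [0.3, -3.6, -0.4]
grip_width: 0.0003
```

```bash
cat > look.py <<'E'
from h import *
import sys
st(); n=sys.argv[1]
c=get_calibration("top");p,d=read_camera("top");P,h,near,g=measure(p,d,c)
cv2.imwrite(f"pics/t{n}.png",cv2.resize(p[130:290,270:430,::-1],None,fx=3.7,fy=3.7,interpolation=cv2.INTER_CUBIC))
G=P[g];print("green",len(G),np.percentile((G[:,:2]-T0)@RA[:,1]*1000,[1,50,99]).round(1),"z",np.percentile(G[:,2],[5,50,95]).round(4))
y=(G[:,:2]-T0)@RA*1000; m=np.polyfit(y[:,1],G[:,2]*1000,1);print("pitch slope",m)
red=near&((h[...,0]<6)|(h[...,0]>174))&(h[...,1]>130)&(abs(P[...,0]-.6)<.12)&(abs(P[...,1]+.15)<.06)&(P[...,2]>.1)
if red.sum():
    print("red",red.sum(),((P[red][:,:2]-T0)@RA*1000).mean(0).round(1),P[red][:,2].max().round(4))
p,d=read_camera("scene");cv2.imwrite(f"pics/s{n}.png",cv2.resize(p[130:280,220:400,::-1],None,fx=4,fy=4,interpolation=cv2.INTER_CUBIC))
E
python3 look.py 2
```

```text
t 3.95 tcp [ 0.5019 -0.176   0.0794] cradle [   0.2 -103.5] F [ 0.3 -3.6 -0.4] w 0.0003 jawdeg -4.36 xaxis [-0. -0. -1.]
green 1545 [-88.5  -5.4  62.6] z [0.0957 0.0987 0.1018]
pitch slope [6.18549430e-04 9.87024312e+01]
red 55 [123.  -65.6] 0.1521
```

View pics/s2.png

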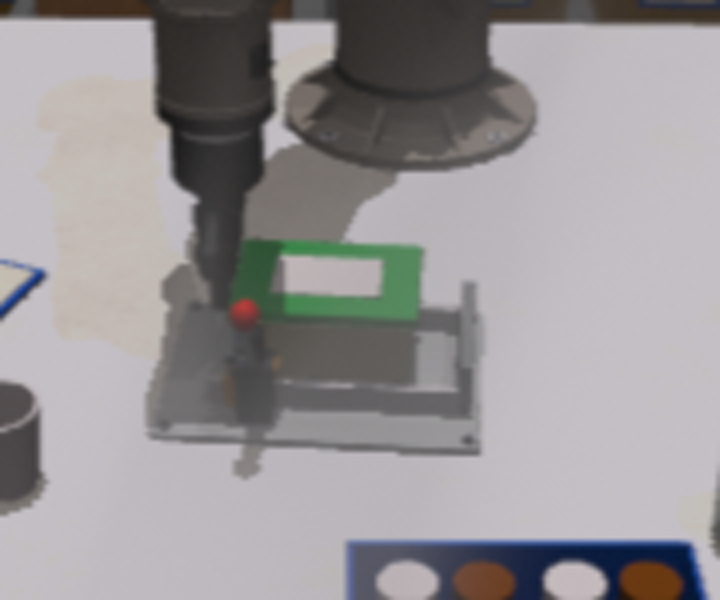

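The tub slides flat under about 3.6 N with no measurable pitch. I have about 39 mm left to push.

>>> drive_tool(commands=[{"tx":0.01,"ty":0.1,"tz":0,"yaw":0,"claw":1},{"tx":0.01,"ty":0.11,"tz":0,"yaw":0,"claw":1},{"tx":0.01,"ty":0.11,"tz":0,"yaw":0,"claw":1},{"tx":0.01,"ty":0.11,"tz":0,"yaw":0,"claw":1},{"tx":0.01,"ty":0.11,"tz":0,"yaw":0,"claw":1},{"tx":0.01,"ty":0.11,"tz":0,"yaw":0,"claw":1},{"tx":0.01,"ty":0.11,"tz":0,"yaw":0,"claw":1},{"tx":0.01,"ty":0.11,"tz":0,"yaw":0,"claw":1},{"tx":0.01,"ty":0.11,"tz":0,"yaw":0,"claw":1},{"tx":0.01,"ty":0.1,"tz":0,"yaw":0,"claw":1}])

```text
time: 5.3
tcp_pos: [0.5049, -0.1432, 0.0794]
orientation: [0.027, 0.707, -0.027, 0.707]
force: [-0.7, -4.2, -0.6]
grip_width: 0.0
```

```bash
python3 look.py 3
```

```text
t 5.3 tcp [ 0.5049 -0.1432  0.0794] cradle [  0.8 -70.7] F [-0.7 -4.2 -0.6] w 0.0 jawdeg -4.34 xaxis [-0.  0. -1.]
green 1473 [-54.8  33.7  95.9] z [0.0959 0.0987 0.1017]
pitch slope [7.01198611e-04 9.87025279e+01]
red 28 [127.  -66.8] 0.1535
```

View pics/s3.png

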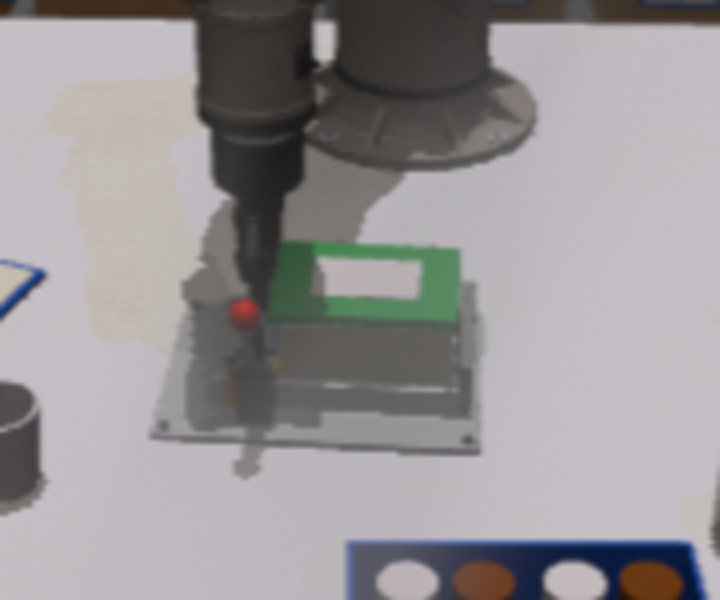

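About 6–7 mm remain. I'll go on in 1 mm steps and watch for the force rise at the stop.

>>> drive_tool(commands=[{"tx":0.003,"ty":0.03,"tz":0,"yaw":0,"claw":1},{"tx":0.003,"ty":0.03,"tz":0,"yaw":0,"claw":1},{"tx":0.003,"ty":0.03,"tz":0,"yaw":0,"claw":1},{"tx":0.003,"ty":0.03,"tz":0,"yaw":0,"claw":1},{"tx":0.003,"ty":0.02,"tz":0,"yaw":0,"claw":1},{"tx":0,"ty":0.02,"tz":0,"yaw":0,"claw":1},{"tx":0,"ty":0.02,"tz":0,"yaw":0,"claw":1},{"tx":0,"ty":0.02,"tz":0,"yaw":0,"claw":1},{"tx":0,"ty":0,"tz":0,"yaw":0,"claw":1},{"tx":0,"ty":0,"tz":0,"yaw":0,"claw":1}])

```text
time: 6.65
tcp_pos: [0.5054, -0.1373, 0.0794]
orientation: [0.027, 0.707, -0.027, 0.707]
force: [0.5, -2.4, 0.6]
grip_width: -0.0001
```

```bash
python3 look.py 4
```

```text
t 6.65 tcp [ 0.5054 -0.1373  0.0794] cradle [  0.8 -64.8] F [ 0.5 -2.4  0.6] w -0.0001 jawdeg -4.33 xaxis [-0.  0. -1.]
green 1457 [-47.2  40.5 101.6] z [0.0957 0.0986 0.1015]
pitch slope [-9.73220591e-04  9.86284567e+01]
red 35 [126.1 -65.4] 0.156
```

>>> drive_tool(commands=[{"tx":0,"ty":0.02,"tz":0,"yaw":0,"claw":1},{"tx":0,"ty":0.02,"tz":0,"yaw":0,"claw":1},{"tx":0,"ty":0.02,"tz":0,"yaw":0,"claw":1},{"tx":0,"ty":0.02,"tz":0,"yaw":0,"claw":1},{"tx":0,"ty":0,"tz":0,"yaw":0,"claw":1},{"tx":0,"ty":0,"tz":0,"yaw":0,"claw":1},{"tx":0,"ty":0,"tz":0,"yaw":0,"claw":1},{"tx":0,"ty":0,"tz":0,"yaw":0,"claw":1},{"tx":0,"ty":0,"tz":0,"yaw":0,"claw":1},{"tx":0,"ty":0,"tz":0,"yaw":0,"claw":1}])

```text
time: 8.0
tcp_pos: [0.5048, -0.1364, 0.0794]
orientation: [0.027, 0.707, -0.028, 0.706]
force: [-4.0, -11.4, 2.2]
grip_width: 0.0001
```

```bash
python3 look.py 5
```

```text
t 8.0 tcp [ 0.5048 -0.1364  0.0794] cradle [  0.1 -63.9] F [ -4.  -11.4   2.2] w 0.0001 jawdeg -4.41 xaxis [-0.001 -0.001 -1.   ]
green 1438 [-46.7  42.2 102.5] z [0.0958 0.0986 0.1016]
pitch slope [-8.52671348e-04  9.86554744e+01]
red 38 [125.9 -65.2] 0.153
```

The force rose to 11 N with the TCP at y −63.9 mm and the lid's far edge at about 103 mm. The tub is home and flat. Now I back off and go over to the lever's outer side.

>>> drive_tool(commands=[{"tx":-0.03,"ty":-0.5,"tz":0,"yaw":0,"claw":1},{"tx":-0.04,"ty":-0.5,"tz":0,"yaw":0,"claw":1},{"tx":0,"ty":0,"tz":1,"yaw":0,"claw":1},{"tx":0,"ty":0,"tz":1,"yaw":0,"claw":1},{"tx":0,"ty":0,"tz":1,"yaw":0,"claw":1},{"tx":0,"ty":0,"tz":1,"yaw":0,"claw":1},{"tx":0,"ty":0,"tz":1,"yaw":0,"claw":1},{"tx":1,"ty":0.1,"tz":0,"yaw":0,"claw":1},{"tx":1,"ty":0.1,"tz":0,"yaw":0,"claw":1},{"tx":1,"ty":0.1,"tz":0,"yaw":0,"claw":1}])

```text
time: 9.35
tcp_pos: [0.5941, -0.1569, 0.2295]
orientation: [0.027, 0.707, -0.027, 0.707]
force: [0.6, -0.3, -0.2]
grip_width: -0.0001
```

```bash
python3 look.py 6
```

```text
t 9.35 tcp [ 0.5941 -0.1569  0.2295] cradle [ 90.7 -77.5] F [ 0.6 -0.3 -0.2] w -0.0001 jawdeg -4.38 xaxis [ 0.  0. -1.]
green 1674 [-50.4  26.1 102.2] z [0.0957 0.0988 0.1016]
pitch slope [-8.14769053e-04  9.87982130e+01]
red 57 [114.4 -59.8] 0.5657
```

View pics/s6.png

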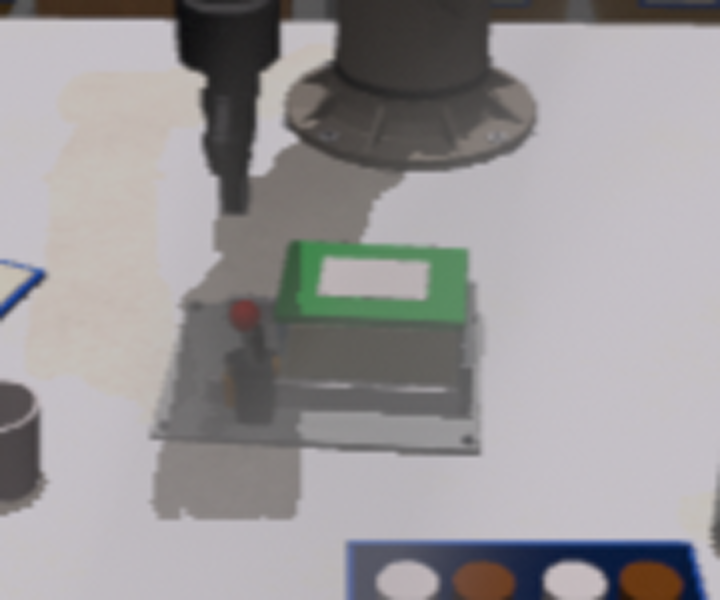

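>>> drive_tool(commands=[{"tx":1,"ty":0.05,"tz":0,"yaw":0,"claw":1},{"tx":1,"ty":0.05,"tz":0,"yaw":0,"claw":1},{"tx":1,"ty":0.05,"tz":0,"yaw":0,"claw":1},{"tx":0,"ty":0,"tz":-0.96,"yaw":0,"claw":1},{"tx":0,"ty":0,"tz":-0.96,"yaw":0,"claw":1},{"tx":0,"ty":0,"tz":-0.96,"yaw":0,"claw":1},{"tx":0,"ty":0,"tz":0,"yaw":0,"claw":1},{"tx":-0.2,"ty":0.015,"tz":0,"yaw":0,"claw":1},{"tx":-0.2,"ty":0.015,"tz":0,"yaw":0,"claw":1},{"tx":0,"ty":0,"tz":0,"yaw":0,"claw":1}])

```text
time: 10.7
tcp_pos: [0.6711, -0.1509, 0.1442]
orientation: [0.027, 0.706, -0.027, 0.707]
force: [0.1, -0.2, 0.5]
grip_width: -0.0001
```

```bash
python3 look.py 7; python3 -c "
from h import *
p,d=read_camera('wrist');cv2.imwrite('pics/w7.png',p[:,:,::-1])"
```

```text
t 10.7 tcp [ 0.6711 -0.1509  0.1442] cradle [167.  -65.8] F [ 0.1 -0.2  0.5] w -0.0001 jawdeg -4.35 xaxis [ 0.001 -0.    -1.   ]
green 1674 [-50.2  26.1 102.3] z [0.0956 0.0987 0.1015]
pitch slope [3.61595031e-04 9.86436964e+01]
red 46 [118.1 -63.7] 0.2199
```

View pics/s7.png

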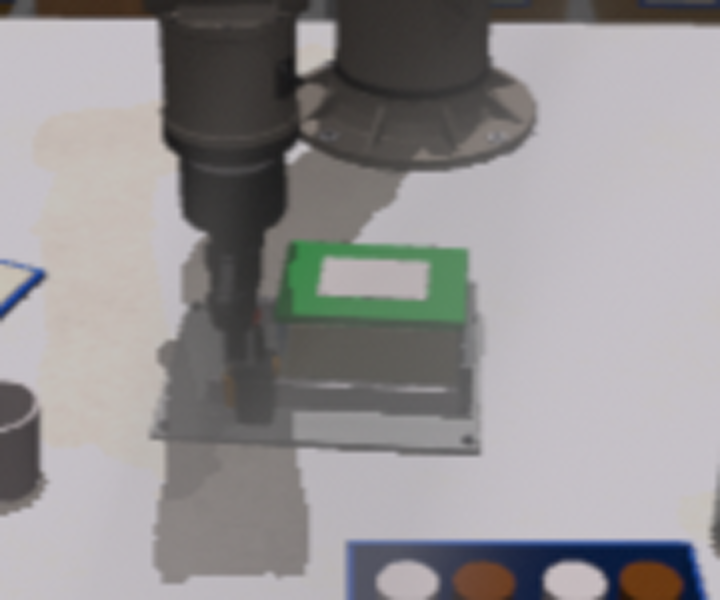

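View pics/w7.png

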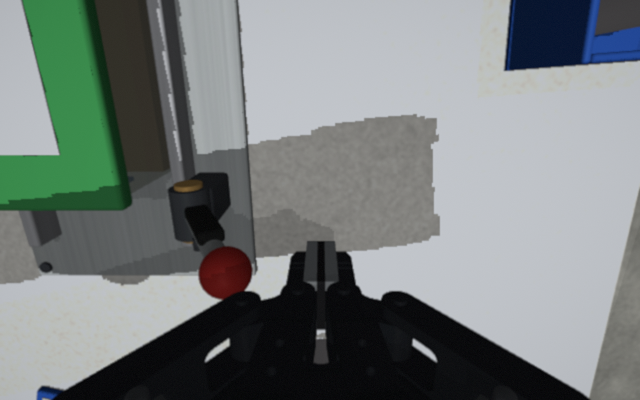

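Finger and knob are lined up in y. I push slowly in cradle −x.

>>> drive_tool(commands=[{"tx":-0.15,"ty":0.01,"tz":0.02,"yaw":0,"claw":1},{"tx":-0.15,"ty":0.01,"tz":0.02,"yaw":0,"claw":1},{"tx":-0.15,"ty":0.01,"tz":0.02,"yaw":0,"claw":1},{"tx":-0.15,"ty":0.01,"tz":0.03,"yaw":0,"claw":1},{"tx":-0.15,"ty":0.01,"tz":0.03,"yaw":0,"claw":1},{"tx":-0.15,"ty":0.01,"tz":0.03,"yaw":0,"claw":1},{"tx":-0.15,"ty":0.01,"tz":0.03,"yaw":0,"claw":1},{"tx":-0.15,"ty":0.01,"tz":0.03,"yaw":0,"claw":1},{"tx":-0.15,"ty":0.01,"tz":0.03,"yaw":0,"claw":1},{"tx":-0.15,"ty":0.01,"tz":0.03,"yaw":0,"claw":1}])

```text
time: 12.1
tcp_pos: [0.6259, -0.1477, 0.1512]
orientation: [0.027, 0.707, -0.027, 0.707]
force: [1.5, 0.0, 1.7]
grip_width: 0.0
```

```bash
python3 look.py 8; python3 -c "
from h import *
p,d=read_camera('wrist');cv2.imwrite('pics/w8.png',p[:,:,::-1])"
```

```text
t 12.1 tcp [ 0.6259 -0.1477  0.1512] cradle [121.7 -66. ] F [1.5 0.  1.7] w 0.0 jawdeg -4.34 xaxis [-0. -0. -1.]
green 1669 [-50.1  26.4 102.3] z [0.0959 0.0988 0.1016]
pitch slope [-1.47994482e-04  9.87967390e+01]
red 8 [ 87.6 -55. ] 0.2077
```

View pics/w8.png

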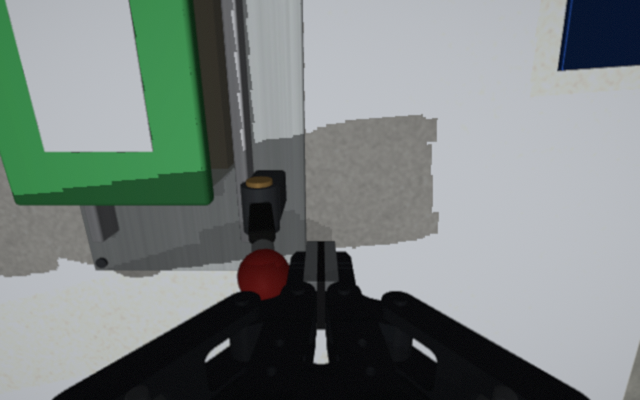

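>>> drive_tool(commands=[{"tx":-0.14,"ty":0.01,"tz":0,"yaw":0,"claw":1},{"tx":-0.14,"ty":0.01,"tz":0,"yaw":0,"claw":1},{"tx":-0.14,"ty":0.01,"tz":0,"yaw":0,"claw":1},{"tx":-0.14,"ty":0.01,"tz":0,"yaw":0,"claw":1},{"tx":-0.14,"ty":0.01,"tz":0,"yaw":0,"claw":1},{"tx":-0.14,"ty":0.01,"tz":0,"yaw":0,"claw":1},{"tx":-0.14,"ty":0.01,"tz":0,"yaw":0,"claw":1},{"tx":-0.14,"ty":0.01,"tz":0,"yaw":0,"claw":1},{"tx":0,"ty":0,"tz":0,"yaw":0,"claw":1},{"tx":0,"ty":0,"tz":0,"yaw":0,"claw":1}])

```text
time: 13.5
tcp_pos: [0.5928, -0.1453, 0.1511]
orientation: [0.027, 0.707, -0.027, 0.707]
force: [0.2, -0.4, 0.3]
grip_width: 0.0002
```

```bash
python3 look.py 9; python3 -c "
from h import *
p,d=read_camera('wrist');cv2.imwrite('pics/w9.png',p[:,:,::-1])"
```

```text
t 13.5 tcp [ 0.5928 -0.1453  0.1511] cradle [ 88.5 -66.1] F [ 0.2 -0.4  0.3] w 0.0002 jawdeg -4.34 xaxis [ 0.  0. -1.]
green 1674 [-50.2  26.4 102.2] z [0.0957 0.0988 0.1016]
pitch slope [-2.99827231e-04  9.87275895e+01]
red 60 [ 16.  -64.7] 0.1371
```

View pics/w9.png

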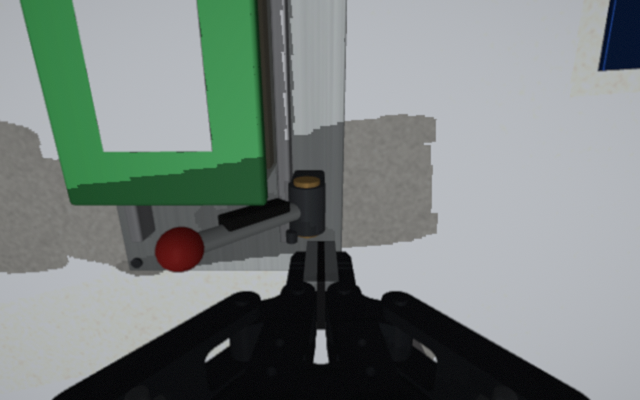

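The lever has snapped over. The knob sits at cradle (16, −65), against an expected (17, −66), and the tub has not moved. I retract upward.

>>> drive_tool(commands=[{"tx":0.3,"ty":0,"tz":0.5,"yaw":0,"claw":1},{"tx":0.3,"ty":0,"tz":1,"yaw":0,"claw":1},{"tx":0.3,"ty":0,"tz":1,"yaw":0,"claw":1},{"tx":0,"ty":0,"tz":1,"yaw":0,"claw":1},{"tx":0,"ty":0,"tz":0.5,"yaw":0,"claw":1},{"tx":0,"ty":0,"tz":0,"yaw":0,"claw":1},{"tx":0,"ty":0,"tz":0,"yaw":0,"claw":1},{"tx":0,"ty":0,"tz":0,"yaw":0,"claw":1},{"tx":0,"ty":0,"tz":0,"yaw":0,"claw":1},{"tx":0,"ty":0,"tz":0,"yaw":0,"claw":1}])

```text
time: 14.9
tcp_pos: [0.6196, -0.1452, 0.2708]
orientation: [0.027, 0.707, -0.027, 0.706]
force: [0.5, -0.2, -0.1]
grip_width: -0.0
```

```bash
python3 look.py 10; python3 -c "
from h import *
p,d=read_camera('scene');cv2.imwrite('pics/full10.png',p[:,:,::-1])"
```

```text
t 14.9 tcp [ 0.6196 -0.1452  0.2708] cradle [115.3 -64. ] F [ 0.5 -0.2 -0.1] w -0.0 jawdeg -4.34 xaxis [-0.  0. -1.]
green 1675 [-50.1  26.2 102.4] z [0.0958 0.0987 0.1018]
pitch slope [9.61676509e-04 9.86962998e+01]
red 60 [ 15.7 -64.6] 0.1391
```

View pics/full10.png

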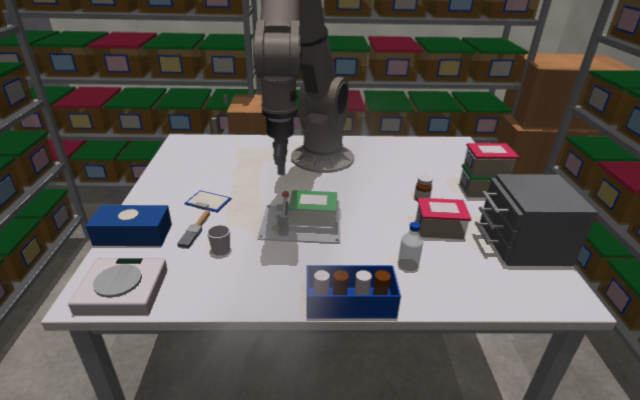

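View pics/s10.png

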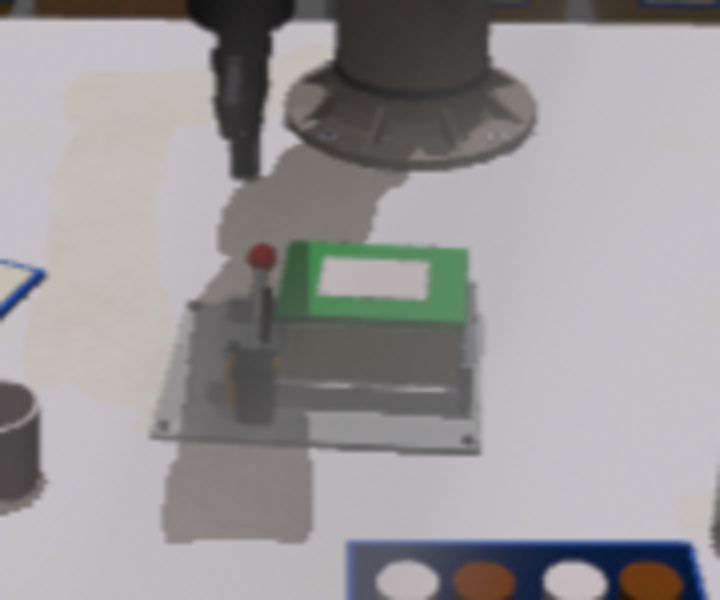

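The tub is home, the lever lies latched across its front with the knob at crop pixel (262,257), the arm is clear, and the bystanders stand where they were.

```bash
python3 -c "
from workcell import robot
print(robot.close_job())"
```

```text
the job is handed in; nothing more can be done
None
```

The green-lidded tub is docked against the end stop, the lever is latched across its front, and I handed the job in at about 15 s. The hand-in gives no verdict, so what follows is from my own last checks.

- **Tub:** I pushed it home with closed fingers, at about 2–4 N while it slid and 11 N at the stop. Its centre then measured about y +26 mm in the cradle. The lid was level at z 98.7 mm, with no measurable tilt.
- **Lever:** After backing off, I pushed the knob over from its outer side until it snapped. The knob now sits at cradle (16, −65) mm, against the latched position of (17, −66). The tub did not move.
- **Robot and bench:** The arm is raised clear with no contact force. By eye in the scene picture, nothing else on the bench has moved; I did not measure those positions.

No check failed or disagreed beyond the 2–4 mm difference between the two cameras at the start.

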